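Bring the feed wheel's notch to the top and lock the wheel

ROBOT

A 6-joint arm with a two-finger parallel gripper is mounted at the origin on a cart in front of the work surface, level with it; the furniture and walls round the work are solid. World frame = base frame: x ahead of the robot, y to its left, z up, the work surface at z = 0. Lengths are in mm, angles in rad, forces in N, time in s.
With the tool pointing down it reaches from about 400 to 925 mm from the base axis. Payload 12.5 kg.
Tool frame: the origin (TCP) lies at the centre of the arm's flange, where the gripper is bolted on; the fingertips stand 190 mm ahead of it and the grasp point (between the pads) lies 171 mm ahead of it; z points along the fingers, y is the line along which they close (so a half turn about z gives the same grasp; the last joint's range is limited). The gripper opens to 95 mm and grips with 3 to 60 N. Pads are 20 mm wide; open, the fingers measure 119 mm over their backs; the gripper's body (75 mm by 180 mm) begins 59 mm behind the grasp point.
Start: joints at [-1.286, 0.491, 1.559, -0, 1.092, -0.106], TCP at [238.099, -577.87, 404.761] pointing down, gripper open.
Joint ranges: [-3.1, 3.1], [-0.84, 2.19], [0.05, 2.79], [-1.13, 4.28], [0.06, 2.93], [-2.69, 2.69]. Speed limits (rad/s): [2.22, 2.22, 2.79, 3.14, 3.14, 3.14].

INTERFACE

Orientations are given as [roll, pitch, yaw] about the fixed x, y, z axes, in that order (R = Rz(yaw) Ry(pitch) Rx(roll)).
In Python, from cell import env, read_camera, search_frame, cut_out gives the robot as it stands. The module is installed in compiled form; this text tells all that it offers.
- The arm moves only by the tool move_arm, never from a script. Its argument "commands" is a list of rows, each a list of 3 entries, a list of its own where there are three numbers: the shift along the world's x, y, z normalised to -1 to 1, where 1 is 0.03 m, then the turn about the world's z normalised to -1 to 1, where 1 is 0.08 rad, then the opening, from -1 (shut) to 1 (fully open), so that 0 is half open. A call has 1 to 20 rows; each row shifts and turns the commanded pose from where the row before left it; what a row does not reach is not made up. A row lasts 1/12 s, in which the tool goes at most 41.7 mm and 7.16 degrees, less where a joint would pass 70% of its speed; a pose out of reach is approached as far as the arm can. A call with a number of a shift or a turn outside -1 to 1 is refused whole. A call with a gripper value outside its range is refused whole. The fingers move at their own pace and stop on an object; the grip force is fixed at half the most. Time passes only in rows, so rows that do not move let the fingers close. It gives the time, the measured TCP pose, the force, the opening and the grip force at its end, in the units of the state.
- env.state(): the state, without advancing time (a new reading comes with each control period).
- read_camera(name): name is "scene" or "top"; returns a dict with "image" (400x640x3 uint8, red, green, blue), "fx", "fy", "cx", "cy" (pixels), "rvec" (rotation vector, rad) and "tvec" (3), from world to camera coordinates, as OpenCV has them. Camera axes: x right, y down, z forward; pixel columns grow to the right and rows downward; lengths in mm; the calibration is good to about 2 mm. A picture is of the moment at which its call begins. There is no depth.
- env.job_done(): hands the job in; it is judged then, once.
Trained networks look in a picture, given as the dict that the camera call returned (one of the last four; its "shot" number tells which), for a name from the list of things; names that differ only in an ending like _2 or _b are one class to them, and where a whole thing is asked for, a point or a joint stands for the part that bears it (a point fixed in the world has none). Each returns a list of dicts, best first, with "confidence" (0 to 1); they miss things now and then, are a little off and sometimes report something else, mostly with a low value. They report only what shows in the picture. A call takes as long as a camera call.
- search_frame(thing, picture): "at" ([column, row] in pixels, amid what is visible of it).
- cut_out(thing, picture): "region" (400x640 bool, what is visible of it) and "at" ([column, row] in pixels, amid what is visible of it).
The state is a dict: "t": time; "joints": joint angles; "qvel": joint speeds; "tau": joint torques, N m; "eef_pos": TCP position; "tcp_rot": TCP orientation; "ft_force": force on the tool from outside, world axes, zero at the start; "moment": the same for the moment, N m; "opening": opening from 0.0 (shut) to 1.0 (fully open); "grip_force": force on a finger pad.
Only numpy, scipy, OpenCV 4.12 (cv2) and the standard library are available. Lean on these libraries where they do the work, as an engineer would, in place of code of your own. Each camera call takes 0.05 s, during which the arm holds its last target. There are 200 camera calls.

TASK

The bench wire-feed wheel was left with its rim notch turned down out of sight. With the locking arm still swung back, turn the wheel on its axle until the notch is right at the top, then swing the locking arm over so that its roller sits fully down in the notch, and let go. Leave the small things lying round the stand where they are.

Things in the scene. Friction and masses are not known exactly. Their poses are not given: they have to be found in the camera images.
- wheel_stand: Grey steel stand fixed to the bench. Base plate x -82 to 98 mm, 80 mm wide, 10 thick. Two cheeks (outer faces y = +-22.5 mm, axle caps +-26) rise to 55 mm for |x| < 55, 75 for |x| < 30, 97.5 for |x| < 13. Hinge post 170 mm high, x 70 to 86, 29 wide. Origin on the bench under the axle; z up, y along the axle, x from wheel to post. Position and yaw (+-0.3) vary.
- axle (a point): Centre of the wheel on its axle, 85 mm above the bench; axes as wheel_stand's. The wheel turns freely either way without end, against light friction (0.06 N m), and stays where it is left.
- notch (a point): Middle of the one V notch in the wheel's rim, at 58 mm radius from the axle (the notch is 24 mm wide at the rim, 10 mm at its floor, 15 mm deep; the floor is at 50 mm radius). It turns with the wheel. At the top it stands straight above the axle, 143 mm above the bench.
- lock_arm (a joint): Angle of the steel locking arm, rad: 0 = level, roller fully in the notch (end stop); 1.57 upright; starts at 1.75 to 2.1, leaning back from the wheel; end stop 2.3. Stiff hinge (0.12 N m): stays where left; a few newtons down on its bar bring it home. Off the notch its roller lands on the rim, near 0.17. Roller 16 mm diameter, 14 long, 78 mm from the hinge, 15 under the arm's line.
- lock_bar (a point): Centre of the cross bar at the end of the locking arm, the place to take it: round steel, 16 mm diameter, 26 mm long in y, 108 mm from the hinge. At arm angle a it lies 108*cos(a) mm from the hinge towards the wheel and 108*sin(a) mm above it. Closed, it lies 30 mm to -x of the axle (stand's frame) and 160 mm above the bench.
- lock_hinge (a point): Pivot of the locking arm, in the stand's frame 78 mm in +x from the axle, 160 mm above the bench; its axis is the stand's y.
- esd_brush: Bystander: flat antistatic brush, 142x24x9 mm, loose on the bench beside the stand; origin at the centre of its underside.
- connector_0: Bystander: small board connector, 34x12x12 mm, loose on the bench beside the stand; origin at the centre of its underside.
- standoff_0: Bystander: brass hex standoff, 31x10x9 mm, loose on the bench beside the stand; origin at the centre of its underside.
- tweezers_steel: Bystander: steel tweezers, 116x14x11 mm, loose on the bench beside the stand; origin at the centre of its underside.
- marker_cyan: Bystander: marker pen lying flat, 138x11x12 mm, loose on the bench beside the stand; origin at the centre of its underside.
- feed_wheel: The bare aluminium wheel, 130 mm in diameter and 16 mm thick (y = +-8 mm), five spokes, hub 32 mm in diameter and 30 long. Its flat rim band, 36 to 65 mm radius, can be pinched across its thickness. Origin at its centre, y along the axle, z towards the notch.

How it is judged (in metres and radians):
On the way:
1. the notch stands at the top (within 7 mm) while the locking arm is still swung well up (x of notch in the frame of wheel_stand between -0.007 and 0.007 m and z of notch in the frame of wheel_stand above 0.13 m and value of joint lock_arm above 0.6 rad), for 0.2 s.
At the end, for the whole second after the job is handed in: The notch is at the top (within 7 mm sideways of straight above the axle), the locking arm is fully down with its roller in the notch (within 0.06 rad of its stop), and both are at rest (x of notch in the frame of wheel_stand between -0.007 and 0.007 m and z of notch in the frame of wheel_stand above 0.13 m and value of joint lock_arm below 0.06 rad and angular speed of feed_wheel below 0.1 rad/s and velocity of joint lock_arm between -0.1 and 0.1 rad/s); the robot touches nothing.
It fails at once if one of the small things lying round the stand is shifted by more than 30 mm (distance of any of esd_brush, connector_0, standoff_0, tweezers_steel, marker_cyan from where it was at the start of the episode above 0.03 m).
It also fails if it takes over 72 s, if anything falls off the work surface, if the arm or the gripper's body presses on something with over 40 N, if the wrist force passes 120 N, or if a joint passes its speed limit or range.

## Working session

There is one attempt and no reset: what is moved stays moved. The work goes in short steps, Python scripts to look and compute and a tool call to move; the robot and the scene stay as the last step left them, time stands still between calls to the robot, and variables do not carry over. Pictures are saved under pics/ and viewed, at most 10 in all, crops included, and the job is handed in when it is done.

Besides the shell and the picture viewer there is one more tool, called after ">>>" in YAML: its name, and indented under it one key for each argument. move_arm: Moves the arm, as the interface text tells. Its arguments: {"type":"object","properties":{"commands":{"type":"array","items":{"type":"array"}}},"required":["commands"]}

```bash
mkdir -p pics
cat > h.py <<'E'
import numpy as np, cv2
from cell import env, read_camera, search_frame, cut_out
def P(c):
    return cv2.Rodrigues(np.array(c["rvec"],float))[0], np.array(c["tvec"],float).ravel()
def onz(c,px,z):
    R,t=P(c); d=R.T@np.array([(px[0]-c["cx"])/c["fx"],(px[1]-c["cy"])/c["fy"],1.]); o=-R.T@t
    return o+d*(z-o[2])/d[2]
def proj(c,p):
    R,t=P(c); q=(R@np.atleast_2d(p).T).T+t
    return np.c_[q[:,0]/q[:,2]*c["fx"]+c["cx"],q[:,1]/q[:,2]*c["fy"]+c["cy"]]
def tri(cs,pxs):
    A=[];b=[]
    for c,px in zip(cs,pxs):
        R,t=P(c)
        for i,(f,cc) in enumerate([(c["fx"],c["cx"]),(c["fy"],c["cy"])]):
            k=(px[i]-cc)/f; A.append(R[i]-k*R[2]); b.append(k*t[2]-t[i])
    return np.linalg.lstsq(np.array(A),np.array(b),rcond=None)[0]
def save(c,n,crop=None,s=1):
    im=c["image"][:,:,::-1]
    if crop: im=im[crop[1]:crop[3],crop[0]:crop[2]]
    cv2.imwrite("pics/"+n,cv2.resize(im,None,fx=s,fy=s,interpolation=cv2.INTER_CUBIC))
E
python3 - <<'E'
from h import *
a=read_camera("scene");b=read_camera("top")
cv2.imwrite("pics/a.png",cv2.resize(np.vstack([a["image"],b["image"]])[:,:,::-1],(480,600)))
save(a,"s.png",None,1.25); save(b,"t.png",None,1.25)
for c in(a,b): R,t=P(c); print("cam",-R.T@t)
for n in ["wheel_stand","axle","notch","lock_bar","lock_hinge","feed_wheel","lock_arm","esd_brush","connector_0","standoff_0","tweezers_steel","marker_cyan"]:
    for k,c in(("s",a),("t",b)):
        r=search_frame(n,c)[:2]; print(n,k,[(np.round(x["at"],1).tolist(),round(x["confidence"],2)) for x in r], np.round(onz(c,r[0]["at"],0)) if r else "")
E
```

```text
cam [119.69475998 807.78619254 780.07381013]
cam [243.60507116 379.29986137 951.05758499]
wheel_stand s [([344.5, 172.9], 0.63)] [474. 211.   0.]
wheel_stand t [([369.6, 193.7], 0.85)] [468. 246.   0.]
axle s [([345.4, 174.4], 0.84)] [470. 213.   0.]
axle t [([369.3, 196.0], 0.73), ([371.3, 199.6], 0.19)] [462. 247.   0.]
notch s [([344.5, 173.5], 0.34)] [473. 212.   0.]
notch t [([371.6, 201.3], 0.93)] [448. 242.   0.]
lock_bar s [([309.5, 78.2], 0.8)] [707.   6.   0.]
lock_bar t [([383.1, 136.2], 0.84)] [622. 199.   0.]
lock_hinge s [([344.1, 173.8], 0.64)] [473. 214.   0.]
lock_hinge t [([370.4, 199.4], 0.88)] [453. 245.   0.]
feed_wheel s [([357.2, 165.1], 0.7)] [464. 178.   0.]
feed_wheel t [([372.5, 198.4], 0.66)] [455. 239.   0.]
lock_arm s [([310.4, 81.0], 0.7)] [699.  14.   0.]
lock_arm t [([385.6, 137.2], 0.72)] [619. 192.   0.]
esd_brush s [([308.5, 216.9], 0.58)] [469. 343.   0.]
esd_brush t [([334.1, 191.6], 0.66)] [477. 336.   0.]
connector_0 s [] 
connector_0 t [([369.2, 200.5], 0.74), ([391.0, 210.8], 0.4)] [450. 248.   0.]
standoff_0 s [([408.4, 221.7], 0.47)] [309. 245.  -0.]
standoff_0 t [([370.9, 258.3], 0.42), ([382.7, 135.8], 0.31)] [305. 255.   0.]
tweezers_steel s [([382.8, 231.7], 0.67)] [337. 292.   0.]
tweezers_steel t [] 
marker_cyan s [([293.4, 233.4], 0.91)] [470. 389.   0.]
marker_cyan t [([312.4, 198.0], 0.77)] [463. 392.   0.]
```

View pics/s.png

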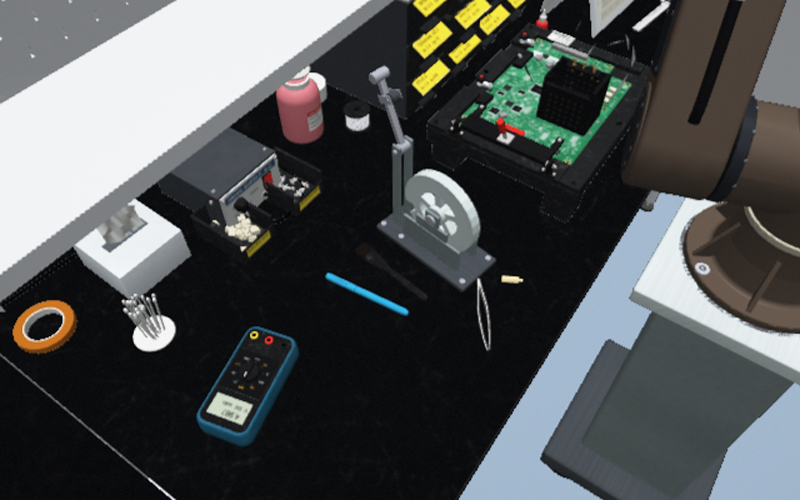

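View pics/t.png

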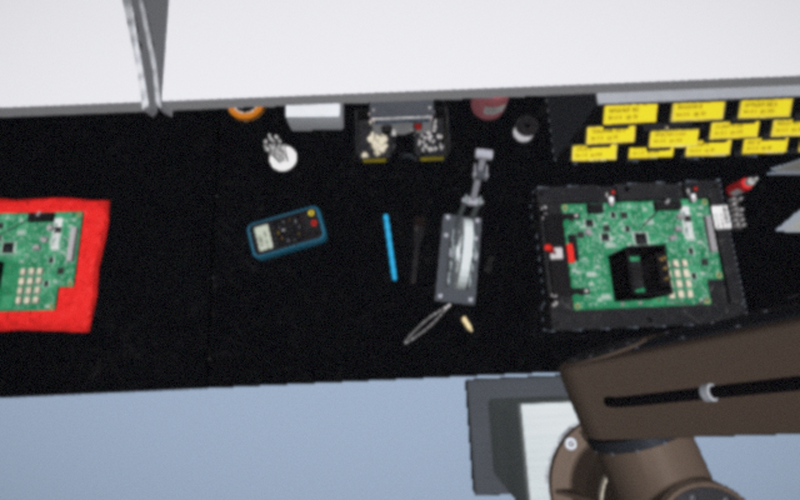

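The scene picture shows the wheel face at about (445,205), the post behind it with the arm leaning back (bar at 378,75), and the brush, pen, tweezers and standoff beside the base (800-px scale). The top picture shows the base plate from (458,300) to (462,213), and its x axis points away from the robot. The connector is dark, at about (490,263). Next I'll fit the stand pose to the masks.

```bash
cat > fit.py <<'E'
from h import *
from scipy.optimize import minimize
def box(x0,x1,y,z0,z1): return np.array([[x,s,z] for x in(x0,x1) for s in(-y,y) for z in(z0,z1)],float)
def cyl(r,y): return np.array([[r*np.cos(u),s,85+r*np.sin(u)] for u in np.linspace(0,6.28,40) for s in(-y,y)])
parts=[box(-82,98,40,0,10),box(-55,55,22.5,10,55),box(-30,30,22.5,55,75),box(-13,13,26,75,97.5),box(70,86,14.5,10,168),cyl(65,8)]
def arm(a):
    d=np.array([-np.cos(a),0,np.sin(a)]);h=np.array([78,0,160.]);n=np.array([np.sin(a),0,np.cos(a)])
    return [np.array([h+d*l+n*m+[0,s,0] for l in(0,108) for m in(-5,5) for s in(-6,6)]),np.array([h+d*(108+p)+n*m+[0,s,0] for p in(-8,8) for m in(-6,6) for s in(-13,13)])]
def W(p,q):
    c,s=np.cos(q[2]),np.sin(q[2]); return p@np.array([[c,s,0],[-s,c,0],[0,0,1]])+[q[0],q[1],0]
def sil(c,q):
    m=np.zeros((400*2,640*2),np.uint8)
    for p in parts+arm(q[3]):
        cv2.fillConvexPoly(m,cv2.convexHull((proj(c,W(p,q))*32).astype(np.int32)),1,shift=4)
    return m
E
python3 - <<'E'
from fit import *
a=read_camera("scene");b=read_camera("top"); M=[]
for c in(a,b):
    m=np.zeros((400,640),bool)
    for n in("wheel_stand","feed_wheel","lock_arm"):
        r=cut_out(n,c)
        if r: m|=r[0]["region"]; print(n,r[0]["region"].sum(),round(r[0]["confidence"],2))
    M.append(cv2.resize(m.astype(np.uint8),(1280,800),interpolation=cv2.INTER_NEAREST))
def cost(v):
    q=[v[0]*10,v[1]*10,v[2]*.1,v[3]*.1]
    return sum(1-(sil(c,q)&m).sum()/(sil(c,q)|m).sum() for c,m in zip((a,b),M))
best=min((minimize(cost,[46,24,y,19],method="Nelder-Mead",options=dict(initial_simplex=[[45,23.5,y,18],[47,23,y+1,20],[45,25,y-1,20],[46,24,y+1,18],[47,25,y,19]],maxiter=300)) for y in(-1.5,0.,1.)),key=lambda r:r.fun)
q=best.x*[10,10,.1,.1]; print(q,best.fun); np.save("q.npy",q)
out=[]
for c in(a,b):
    im=cv2.resize(c["image"][:,:,::-1],None,fx=2,fy=2).copy()
    cs,_=cv2.findContours(sil(c,q),cv2.RETR_LIST,cv2.CHAIN_APPROX_NONE); cv2.drawContours(im,cs,-1,(0,0,255),1)
    u=proj(c,[[q[0],q[1],100]])[0]*2; x,y=u.astype(int)
    out.append(cv2.resize(im[max(0,y-240):max(0,y-240)+400,x-180:x+220],(400,400)))
cv2.imwrite("pics/fit.png",np.hstack(out))
s=env.state(); print(s["tcp_rot"],s["eef_pos"],s["opening"],s["t"],s["ft_force"])
for n,k,c in(("lock_bar",0,0),): print(tri((a,b),[search_frame(n,x)[0]["at"] for x in(a,b)]), W(arm(q[3])[1].mean(0),q))
E
```

```text
wheel_stand 6413 0.55
feed_wheel 2187 0.63
lock_arm 631 0.66
wheel_stand 2673 0.92
feed_wheel 645 0.97
lock_arm 419 0.59
[ 4.28154031e+02  2.57281069e+02 -1.59194037e-01  1.96621855e+00] 0.1768174675378381
[3.14146578e+00 1.54598739e-07 3.90803332e-01] [ 238.09242252 -577.8802773   404.76200643] 1.0025163438756226 1.7 [ 0.0407703  -0.67068117  0.34252535]
[529.59910508 246.07396363 226.58159373] [546.24308486 238.32156199 259.66607266]
```

View pics/fit.png

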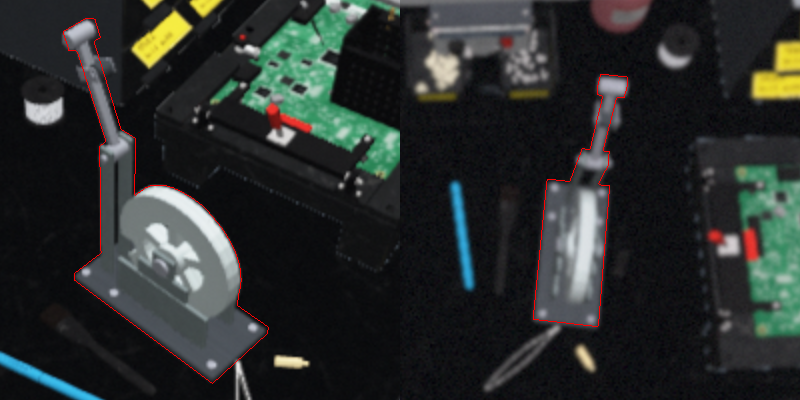

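The overlay matches both outlines: stand at (428, 257), yaw -0.159, arm at 1.97 rad. I'll move over to it, going around the robot's inner reach limit.

>>> move_arm:
  commands:
    - [[0.87,0.93,0.25],-0.69,1]
    - [[0.87,0.93,0.25],-0.69,1]
    - [[0.87,0.93,0.25],-0.69,1]
    - [[0.87,0.93,0.25],-0.69,1]
    - [[0.87,0.93,0.25],-0.69,1]
    - [[0.87,0.93,0.25],-0.69,1]
    - [[0.87,0.93,0.25],-0.69,1]
    - [[0.87,0.93,0.25],-0.69,1]
    - [[0.87,0.93,0.25],-0.69,1]
    - [[0.87,0.93,0.25],-0.69,1]
    - [[-0.07,1,0],0,0]
    - [[-0.07,1,0],0,0]
    - [[-0.07,1,0],0,0]
    - [[-0.07,1,0],0,0]
    - [[-0.07,1,0],0,0]
    - [[-0.07,1,0],0,0]
    - [[-0.07,1,0],0,0]
    - [[-0.07,1,0],0,0]
    - [[-0.07,1,0],0,0]
    - [[-0.07,1,0],0,0]

```text
t: 3.47
eef_pos: [477.7, 2.5, 479.9]
tcp_rot: [3.142, -0.0, -0.161]
ft_force: [0.3, 0.3, -0.5]
opening: 0.5
grip_force: 0.0
```

>>> move_arm:
  commands:
    - [[-0.305,0.87,0],0,0]
    - [[-0.305,0.87,0],0,0]
    - [[-0.305,0.87,0],0,0]
    - [[-0.305,0.87,0],0,0]
    - [[-0.305,0.87,0],0,0]
    - [[-0.305,0.87,0],0,0]
    - [[-0.305,0.87,0],0,0]
    - [[-0.305,0.87,0],0,0]
    - [[-0.305,0.87,0],0,0]
    - [[-0.305,0.87,0],0,0]
    - [[0,0,-0.7],0,0]
    - [[0,0,-0.7],0,0]
    - [[0,0,-0.7],0,0]
    - [[0,0,-0.7],0,0]
    - [[0,0,-0.7],0,0]
    - [[0,0,0],0,0]
    - [[0,0,0],0,0]

```text
t: 4.88
eef_pos: [386.7, 262.2, 374.7]
tcp_rot: [3.141, 0.001, -0.161]
ft_force: [0.6, -0.2, 1.1]
opening: 0.5
grip_force: 0.0
```

>>> move_arm:
  commands:
    - [[0,0,-0.74],0,0]
    - [[0,0,-0.74],0,0]
    - [[0,0,-0.74],0,0]
    - [[0,0,-0.74],0,0]
    - [[0,0,0],0,0]
    - [[0,0,0],0,-1]
    - [[0,0,0],0,-1]
    - [[0,0,0],0,-1]
    - [[0,0,0],0,-1]
    - [[0,0,0],0,-1]
    - [[0,0,0],0,-1]

```text
t: 5.8
eef_pos: [387.5, 264.2, 287.6]
tcp_rot: [-3.134, -0.005, -0.163]
ft_force: [0.2, 28.1, -0.0]
opening: 0.166
grip_force: 30.0
```

Run:
```python
from h import *
a=read_camera("scene"); save(a,"g1.png",(240,40,440,240),3)
print(np.round(onz(a,[0,0],0)),env.state()["opening"])
```

```text
[1613.  221.    0.] 0.1649709632861658
```

View pics/g1.png

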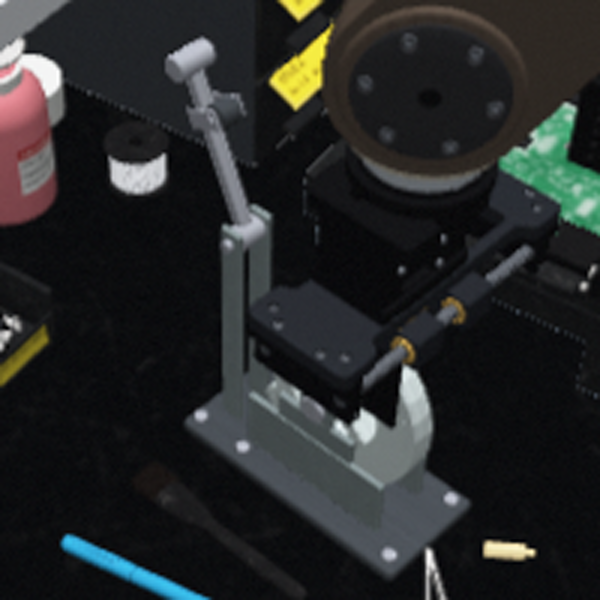

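>>> move_arm:
  commands:
    - [[0,0.08,0],0,-1]
    - [[0,0,0],0,-1]
    - [[0.204,-0.033,0.22],0,-1]
    - [[0.237,-0.038,0.183],0,-1]
    - [[0.266,-0.043,0.137],0,-1]
    - [[0.286,-0.046,0.09],0,-1]
    - [[0.296,-0.047,0.037],0,-1]
    - [[0.296,-0.047,-0.017],0,-1]
    - [[0.293,-0.047,-0.067],0,-1]
    - [[0.194,-0.031,-0.08],0,-1]
    - [[0,0,0],0,-1]
    - [[0,0,0],0,-1]

```text
t: 6.85
eef_pos: [449.3, 255.3, 301.9]
tcp_rot: [-3.139, -0.002, -0.162]
ft_force: [2.6, 9.2, -0.7]
opening: 0.167
grip_force: 30.0
```

>>> move_arm:
  commands:
    - [[0,0.03,0],0,0]
    - [[0,0,0],0,0]
    - [[0,0,0],0,0]
    - [[-0.194,0.031,0.08],0,0]
    - [[-0.293,0.047,0.067],0,0]
    - [[-0.296,0.047,0.017],0,0]
    - [[-0.296,0.047,-0.037],0,0]
    - [[-0.286,0.046,-0.09],0,0]
    - [[-0.266,0.043,-0.137],0,0]
    - [[-0.237,0.038,-0.183],0,0]
    - [[-0.204,0.033,-0.22],0,0]
    - [[0,0,0],0,0]

```text
t: 7.85
eef_pos: [385.3, 265.5, 284.6]
tcp_rot: [3.14, 0.002, -0.161]
ft_force: [0.8, 0.5, -0.1]
opening: 0.499
grip_force: 0.0
```

Run:
```python
from h import *
a=read_camera("scene");b=read_camera("top")
for c in(a,b): print([(np.round(r["at"]),round(r["confidence"],2)) for r in search_frame("notch",c)])
A=cv2.resize(a["image"][60:220,270:430],(400,400),interpolation=2);B=cv2.resize(b["image"][150:260,320:430],(400,400),interpolation=2)
cv2.imwrite("pics/g2.png",np.hstack([A,B])[:,:,::-1])
```

```text
[(array([371., 182.]), 0.93)]
[(array([374., 160.]), 0.17)]
```

View pics/g2.png

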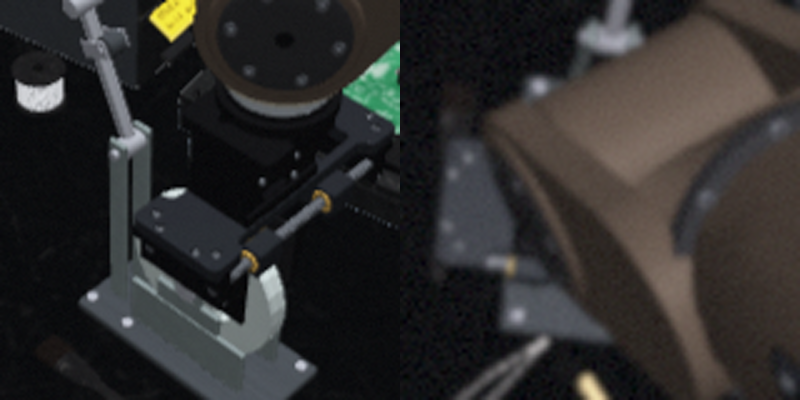

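Run:
```python
from fit import *
a=read_camera("scene");q=np.load("q.npy")
for d in range(-180,-30,15):
    t=np.radians(d);print(d,proj(a,W(np.array([[58*np.sin(t),y,85+58*np.cos(t)] for y in(0,8)]),q)).round(0).tolist())
save(a,"g3.png",(340,140,400,210),8)
```

```text
-180 [[352.0, 189.0], [349.0, 191.0]]
-165 [[358.0, 192.0], [355.0, 195.0]]
-150 [[364.0, 194.0], [361.0, 197.0]]
-135 [[369.0, 195.0], [366.0, 197.0]]
-120 [[373.0, 193.0], [371.0, 196.0]]
-105 [[377.0, 190.0], [374.0, 193.0]]
-90 [[378.0, 185.0], [375.0, 188.0]]
-75 [[378.0, 179.0], [375.0, 182.0]]
-60 [[376.0, 172.0], [373.0, 175.0]]
-45 [[373.0, 165.0], [370.0, 167.0]]
```

View pics/g3.png

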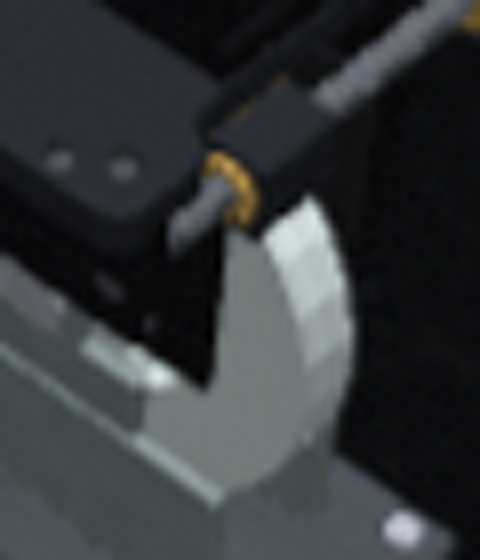

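The zoom shows a plain rim from -45° to -105°, with no notch at (371,182), so that detection was false. I'll do another stroke.

>>> move_arm:
  commands:
    - [[0,0,0],0,-1]
    - [[0,0,0],0,-1]
    - [[0,0,0],0,-1]
    - [[0,0,0],0,-1]
    - [[0,0,0],0,-1]
    - [[0.204,-0.033,0.22],0,-1]
    - [[0.237,-0.038,0.183],0,-1]
    - [[0.266,-0.043,0.137],0,-1]
    - [[0.286,-0.046,0.09],0,-1]
    - [[0.296,-0.047,0.037],0,-1]
    - [[0.296,-0.047,-0.017],0,-1]
    - [[0.293,-0.047,-0.067],0,-1]
    - [[0.194,-0.031,-0.08],0,-1]
    - [[0,0,0],0,-1]
    - [[0,0,0],0,0]
    - [[0,0,0],0,0]
    - [[0,0,0],0,0]

```text
t: 9.52
eef_pos: [448.7, 255.4, 301.1]
tcp_rot: [3.141, 0.0, -0.161]
ft_force: [-0.4, 0.0, -0.2]
opening: 0.322
grip_force: 0.0
```

>>> move_arm:
  commands:
    - [[-0.1,0,0.9],0,0]
    - [[-0.1,0,1],0,0]
    - [[-0.1,0,1],0,0]
    - [[-0.5,-0.5,1],0,0]
    - [[-0.5,-1,1],0,0]
    - [[0,-1,0],0,0]
    - [[0,-1,0],0,0]
    - [[0,-1,0],0,0]
    - [[0,-1,0],0,0]
    - [[0,0,0],0,0]

```text
t: 10.35
eef_pos: [410.5, 89.5, 446.0]
tcp_rot: [3.141, -0.0, -0.164]
ft_force: [-1.0, 0.6, -0.5]
opening: 0.498
grip_force: 0.0
```

Run:
```python
from h import *
a=read_camera("scene");b=read_camera("top")
for c in(a,b): print([(np.round(r["at"]),round(r["confidence"],2)) for r in search_frame("notch",c)])
A=cv2.resize(a["image"][100:220,290:410],(400,400),interpolation=2);B=cv2.resize(b["image"][150:260,320:430],(400,400),interpolation=2)
cv2.imwrite("pics/g4.png",np.hstack([A,B])[:,:,::-1])
```

```text
[(array([357., 163.]), 0.64)]
[(array([371., 199.]), 0.78)]
```

View pics/g4.png

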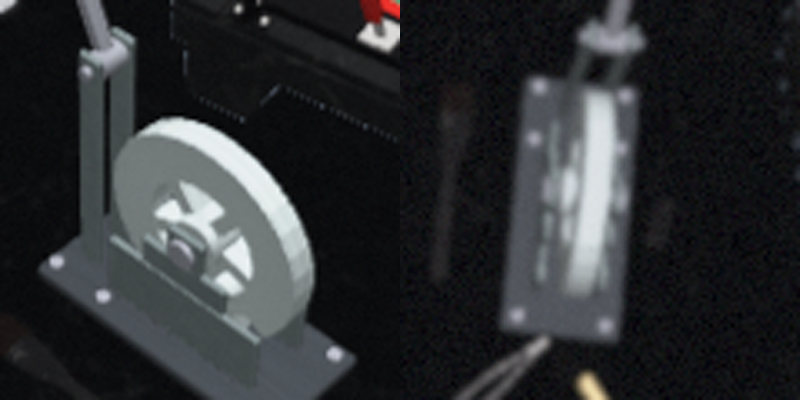

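Run:
```python
from fit import *
q=np.load("q.npy"); a=read_camera("scene")
old=cv2.resize(cv2.imread("pics/s.png"),(640,400),interpolation=cv2.INTER_AREA); new=a["image"][:,:,::-1]
def rect(im):
    g=np.arange(-70,70.1,.5); X,Z=np.meshgrid(g,-g)
    p=proj(a,W(np.c_[X.ravel(),0*X.ravel()+8,85+Z.ravel()],q)).astype(np.float32).reshape(*X.shape,2)
    return cv2.remap(np.ascontiguousarray(im),p[...,0],p[...,1],cv2.INTER_CUBIC)
A,B=rect(old),rect(new)
for r in(A,B):
    for t in range(0,360,30): cv2.putText(r,str(t if t<=180 else t-360),(int(140+125*np.sin(np.radians(t)))-10,int(140-125*np.cos(np.radians(t)))+4),0,.35,(0,0,255),1)
cv2.imwrite("pics/g5.png",cv2.resize(np.hstack([A,B]),(800,400)))
```

```text
(no output)
```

View pics/g5.png

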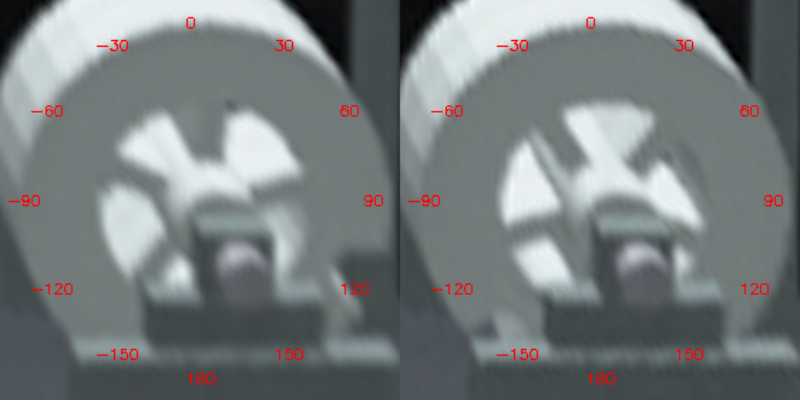

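The rectified view, at stand angles with 0 at the top, shows the notch at about +120° originally and near -140° now. The second stroke began before the fingers had clamped, so the wheel turned less. I'll go again with a longer closing time.

>>> move_arm:
  commands:
    - [[-0.139,0.977,0],0,-0.3]
    - [[-0.139,0.977,0],0,-0.3]
    - [[-0.139,0.977,0],0,-0.3]
    - [[-0.139,0.977,0],0,-0.3]
    - [[-0.139,0.977,0],0,-0.3]
    - [[-0.139,0.977,0],0,-0.3]
    - [[0,0,-0.9],0,-0.3]
    - [[0,0,-0.9],0,-0.3]
    - [[0,0,-0.9],0,-0.3]
    - [[0,0,-0.9],0,-0.3]
    - [[0,0,-0.9],0,-0.3]
    - [[0,0,-0.87],0,-0.3]
    - [[0,0,0],0,-1]
    - [[0,0,0],0,-1]
    - [[0,0,0],0,-1]
    - [[0,0,0],0,-1]
    - [[0,0,0],0,-1]
    - [[0,0,0],0,-1]

```text
t: 12.1
eef_pos: [385.5, 267.1, 285.1]
tcp_rot: [3.137, 0.002, -0.16]
ft_force: [5.0, -24.4, -15.3]
opening: 0.168
grip_force: 30.0
```

>>> move_arm:
  commands:
    - [[0.204,-0.033,0.22],0,-1]
    - [[0.237,-0.038,0.183],0,-1]
    - [[0.266,-0.043,0.137],0,-1]
    - [[0.286,-0.046,0.09],0,-1]
    - [[0.296,-0.047,0.037],0,-1]
    - [[0.296,-0.047,-0.017],0,-1]
    - [[0.293,-0.047,-0.067],0,-1]
    - [[0.194,-0.031,-0.08],0,-1]
    - [[0,0,0],0,-1]
    - [[0,0,0],0,-0.3]
    - [[0,0,0],0,-0.3]
    - [[0,0,0],0,-0.3]
    - [[-0.1,0,0.9],0,-0.3]
    - [[-0.1,0,1],0,-0.3]
    - [[-0.1,0,1],0,-0.3]
    - [[-0.5,-0.5,1],0,-0.3]
    - [[-0.5,-1,1],0,-0.3]
    - [[0,-1,0],0,-0.3]
    - [[0,-1,0],0,-0.3]
    - [[0,-1,0],0,-0.3]

```text
t: 13.77
eef_pos: [409.2, 125.1, 446.3]
tcp_rot: [-3.14, -0.003, -0.16]
ft_force: [1.7, 0.1, -0.6]
opening: 0.35
grip_force: 0.0
```

```bash
cat > rect.py <<'E'
import sys
from fit import *
q=np.load("q.npy"); a=read_camera("scene")
g=np.arange(-70,70.1,.5); X,Z=np.meshgrid(g,-g)
p=proj(a,W(np.c_[X.ravel(),0*X.ravel()+8,85+Z.ravel()],q)).astype(np.float32).reshape(*X.shape,2)
r=cv2.remap(np.ascontiguousarray(a["image"][:,:,::-1]),p[...,0],p[...,1],cv2.INTER_CUBIC)
r=cv2.resize(r,(560,560))
for t in range(-120,121,15):
    s,c=np.sin(np.radians(t)),np.cos(np.radians(t)); cv2.putText(r,str(t),(int(280+230*s)-10,int(280-230*c)+4),0,.4,(0,0,255),1)
cv2.imwrite("pics/"+sys.argv[1],r)
for n in search_frame("notch",a):
    best=min(range(-180,180),key=lambda d:np.hypot(*(proj(a,W(np.array([[58*np.sin(np.radians(d)),0,85+58*np.cos(np.radians(d))]]),q))[0]-n["at"])))
    print(np.round(n["at"],1),n["confidence"],best)
E
python3 rect.py r1.png
```

```text
(no output)
```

View pics/r1.png

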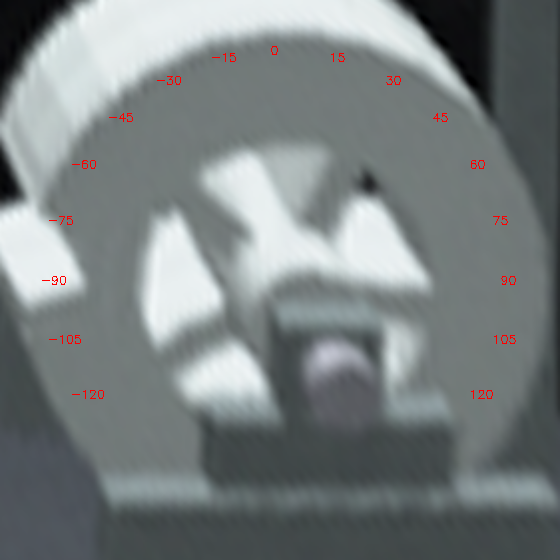

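The rectified view shows the notch plainly on the left rim at about -84° (corners at -73° and -96°). I'll do another stroke of about 77° and then a numeric measurement.

>>> move_arm:
  commands:
    - [[-0.157,0.973,0],0,-0.3]
    - [[-0.157,0.973,0],0,-0.3]
    - [[-0.157,0.973,0],0,-0.3]
    - [[-0.157,0.973,0],0,-0.3]
    - [[-0.157,0.973,0],0,-0.3]
    - [[0,0,-0.9],0,-0.3]
    - [[0,0,-0.9],0,-0.3]
    - [[0,0,-0.9],0,-0.3]
    - [[0,0,-0.9],0,-0.3]
    - [[0,0,-0.9],0,-0.3]
    - [[0,0,-0.87],0,-0.3]
    - [[0,0,0],0,-0.3]
    - [[0,0,0],0,-1]
    - [[0,0,0],0,-1]
    - [[0,0,0],0,-1]
    - [[0,0,0],0,-1]
    - [[0,0,0],0,-1]
    - [[0,0,0],0,-1]

```text
t: 15.37
eef_pos: [385.5, 268.3, 283.7]
tcp_rot: [3.131, 0.005, -0.16]
ft_force: [4.9, -50.6, -9.3]
opening: 0.173
grip_force: 30.0
```

>>> move_arm:
  commands:
    - [[0.204,-0.033,0.22],0,-1]
    - [[0.237,-0.038,0.183],0,-1]
    - [[0.266,-0.043,0.137],0,-1]
    - [[0.286,-0.046,0.09],0,-1]
    - [[0.296,-0.047,0.037],0,-1]
    - [[0.296,-0.047,-0.017],0,-1]
    - [[0.293,-0.047,-0.067],0,-1]
    - [[0.194,-0.031,-0.08],0,-1]
    - [[0,0,0],0,-1]
    - [[0,0,0],0,-0.3]
    - [[0,0,0],0,-0.3]
    - [[0,0,0],0,-0.3]
    - [[-0.1,0,0.9],0,-0.3]
    - [[-0.1,0,1],0,-0.3]
    - [[-0.1,0,1],0,-0.3]
    - [[-0.5,-0.5,1],0,-0.3]
    - [[-0.5,-1,1],0,-0.3]
    - [[0,-1,0],0,-0.3]
    - [[0,-1,0],0,-0.3]
    - [[0,-1,0],0,-0.3]

```text
t: 17.03
eef_pos: [409.9, 128.3, 445.9]
tcp_rot: [-3.14, -0.005, -0.16]
ft_force: [0.4, -0.1, -0.4]
opening: 0.348
grip_force: 0.0
```

```bash
cat > prof.py <<'E'
from fit import *
def prof(q,a):
    th=np.arange(-110,81,2.)
    im=cv2.cvtColor(a["image"],cv2.COLOR_RGB2GRAY)
    out=[]
    for r in(54,58,61):
        t=np.radians(th);p=proj(a,W(np.c_[r*np.sin(t),0*t+8,85+r*np.cos(t)],q)).astype(np.float32)
        out.append(cv2.remap(im,p[:,0].reshape(1,-1),p[:,1].reshape(1,-1),1)[0].astype(int))
    return th,np.array(out)
E
python3 rect.py r2.png
python3 - <<'E'
from prof import *
a=read_camera("scene"); th,o=prof(np.load("q.npy"),a)
for r in o: print(r.tolist())
m=abs(o-np.median(o))>20
for r in m: print(th[r].tolist())
E
```

```text
[354.  162.3] 0.67 -20
[344.7 175.2] 0.21 150
[121, 121, 120, 119, 119, 119, 120, 119, 119, 119, 119, 119, 119, 120, 120, 119, 119, 120, 120, 120, 120, 120, 119, 119, 119, 119, 119, 119, 119, 119, 119, 120, 119, 119, 120, 120, 119, 124, 165, 205, 230, 234, 234, 234, 229, 181, 123, 118, 120, 120, 120, 121, 120, 119, 118, 119, 120, 119, 119, 119, 119, 119, 119, 118, 118, 120, 119, 119, 119, 118, 119, 119, 120, 119, 119, 119, 119, 119, 119, 120, 120, 120, 120, 120, 120, 120, 120, 120, 120, 119, 120, 120, 120, 120, 120, 120]
[120, 120, 120, 119, 119, 118, 118, 118, 118, 118, 119, 119, 119, 120, 120, 119, 119, 119, 119, 118, 119, 119, 119, 119, 119, 118, 118, 119, 119, 119, 119, 119, 119, 124, 120, 121, 122, 139, 186, 220, 231, 234, 234, 234, 222, 151, 117, 116, 119, 119, 123, 123, 120, 119, 120, 119, 121, 120, 119, 119, 119, 118, 119, 120, 120, 119, 118, 119, 119, 119, 119, 119, 119, 119, 119, 119, 119, 119, 119, 120, 121, 120, 120, 120, 119, 120, 120, 120, 120, 120, 119, 119, 119, 120, 120, 121]
[119, 119, 119, 119, 119, 119, 118, 118, 118, 119, 119, 119, 119, 119, 119, 120, 122, 125, 124, 122, 122, 131, 133, 129, 134, 136, 126, 138, 134, 143, 136, 142, 130, 149, 162, 142, 146, 166, 209, 220, 231, 235, 235, 235, 212, 135, 117, 117, 131, 153, 166, 156, 156, 147, 149, 149, 152, 148, 144, 146, 146, 144, 146, 132, 137, 131, 122, 125, 131, 132, 126, 121, 119, 119, 119, 119, 119, 119, 120, 120, 119, 118, 119, 119, 119, 119, 119, 119, 120, 120, 120, 120, 119, 119, 119, 119]
[-34.0, -32.0, -30.0, -28.0, -26.0, -24.0, -22.0, -20.0]
[-34.0, -32.0, -30.0, -28.0, -26.0, -24.0, -22.0, -20.0]
[-52.0, -48.0, -44.0, -42.0, -40.0, -38.0, -36.0, -34.0, -32.0, -30.0, -28.0, -26.0, -24.0, -22.0, -12.0, -10.0, -8.0, -6.0, -4.0, -2.0, 0.0, 2.0, 4.0, 6.0, 8.0, 10.0, 12.0, 14.0]
```

Notch at -27°, and the stroke gain is about 0.74. I'll approach again and correct the y offset first.

>>> move_arm:
  commands:
    - [[-0.157,0.9,0],0,-0.3]
    - [[-0.157,0.9,0],0,-0.3]
    - [[-0.157,0.9,0],0,-0.3]
    - [[-0.157,0.9,0],0,-0.3]
    - [[-0.157,0.9,0],0,-0.3]
    - [[0,0,-0.5],0,-0.3]
    - [[0,0,0],0,-0.3]
    - [[0,0,0],0,-0.3]

```text
t: 17.85
eef_pos: [386.8, 264.9, 428.8]
tcp_rot: [3.141, 0.0, -0.159]
ft_force: [0.5, 0.1, 0.5]
opening: 0.348
grip_force: 0.0
```

>>> move_arm:
  commands:
    - [[0,0.02,-0.8],0,-0.3]
    - [[0,0,-0.8],0,-0.3]
    - [[0,0,-0.8],0,-0.3]
    - [[0,0,-0.8],0,-0.3]
    - [[0,0,-0.8],0,-0.3]
    - [[0,0,-0.76],0,-0.3]
    - [[0,0,0],0,-0.3]
    - [[0,0,0],0,-1]
    - [[0,0,0],0,-1]
    - [[0,0,0],0,-1]
    - [[0,0,0],0,-1]
    - [[0,0,0],0,-1]
    - [[0,0,0],0,-1]

```text
t: 18.93
eef_pos: [387.6, 265.2, 287.1]
tcp_rot: [-3.139, -0.003, -0.161]
ft_force: [-0.6, 6.7, 2.5]
opening: 0.163
grip_force: 30.0
```

>>> move_arm:
  commands:
    - [[0.204,-0.033,0.22],0,-1]
    - [[0.237,-0.038,0.183],0,-1]
    - [[0.266,-0.043,0.137],0,-1]
    - [[0.141,-0.023,0.05],0,-1]
    - [[0,0,0],0,-1]
    - [[0,0,0],0,-1]
    - [[0,0,0],0,-0.3]
    - [[0,0,0],0,-0.3]
    - [[0,0,0],0,-0.3]
    - [[0,0,0.9],0,-0.3]
    - [[0,0,1],0,-0.3]
    - [[0,0,1],0,-0.3]
    - [[-0.2,-0.5,1],0,-0.3]
    - [[-0.2,-1,1],0,-0.3]
    - [[0,-1,0],0,-0.3]
    - [[0,-1,0],0,-0.3]
    - [[0,-1,0],0,-0.3]
    - [[0,0,0],0,-0.3]

```text
t: 20.43
eef_pos: [400.3, 123.1, 450.1]
tcp_rot: [3.141, -0.001, -0.164]
ft_force: [0.3, -0.6, 0.6]
opening: 0.354
grip_force: 0.0
```

```bash
cat > meas.py <<'E'
from prof import *
a=read_camera("scene"); th,o=prof(np.load("q.npy"),a)
m=abs(o-119)>20
for r in m: print(th[r].tolist())
print(o[0].tolist())
E
python3 meas.py
```

```text
[-8.0, -6.0, -4.0, -2.0, 0.0, 2.0, 4.0, 6.0, 8.0, 10.0]
[-8.0, -6.0, -4.0, -2.0, 0.0, 2.0, 4.0, 6.0, 8.0, 10.0, 12.0]
[-52.0, -48.0, -46.0, -44.0, -42.0, -40.0, -38.0, -36.0, -32.0, -30.0, -28.0, -26.0, -24.0, -22.0, -20.0, -18.0, -16.0, -14.0, -12.0, -10.0, -8.0, -6.0, -4.0, -2.0, 0.0, 2.0, 4.0, 6.0, 8.0, 10.0, 12.0]
[121, 120, 119, 119, 119, 119, 120, 120, 120, 119, 119, 119, 118, 119, 119, 119, 119, 119, 119, 119, 120, 119, 119, 119, 119, 120, 119, 119, 119, 118, 119, 118, 119, 119, 119, 120, 119, 119, 119, 119, 119, 119, 118, 119, 119, 118, 119, 120, 121, 120, 121, 140, 200, 234, 234, 234, 228, 204, 183, 172, 154, 130, 122, 120, 120, 119, 119, 119, 119, 118, 119, 120, 119, 119, 120, 119, 120, 120, 120, 120, 120, 121, 120, 120, 119, 119, 120, 120, 120, 119, 120, 120, 120, 120, 120, 120]
```

Notch centre is now within about 1° of the top. Before reaching behind the bar I'll check where the overhead shelf is.

Run:
```python
from h import *
a=read_camera("scene");b=read_camera("top")
def ray(c,px):
    R,t=P(c); o=-R.T@t; d=R.T@np.array([(px[0]-c["cx"])/c["fx"],(px[1]-c["cy"])/c["fy"],1.]); return o,d
for pa in([160,124],[80,186]):
    o1,d1=ray(a,pa)
    o2,d2=ray(b,[320,80])
    k=np.linalg.solve(np.array([[d1[0],-d2[0]],[d1[2],-d2[2]]]),np.array([o2[0]-o1[0],o2[2]-o1[2]]))
    print(o1+k[0]*d1)
print(env.state()["eef_pos"])
```

```text
[664.71073021 461.10625013 223.13857311]
[665.01441434 614.97841616 222.61362777]
[400.84058322 126.2955046  449.82063623]
```

>>> move_arm:
  commands:
    - [[0.97,0,0],0,-1]
    - [[0.97,0,0],0,-1]
    - [[0.97,0,0],0,-1]
    - [[0.97,0,0],0,-1]
    - [[0.97,0,0],0,-1]
    - [[0.98,0,0],0,-1]
    - [[0,0.9,0],0,-1]
    - [[0,0.9,0],0,-1]
    - [[0,0.9,0],0,-1]
    - [[0,0.87,0],0,-1]
    - [[0,0,-0.5],0,-1]
    - [[0,0,0],0,-1]
    - [[0,0,0],0,-1]

```text
t: 21.67
eef_pos: [575.5, 234.6, 433.7]
tcp_rot: [3.141, 0.002, -0.159]
ft_force: [-0.1, 0.6, -0.4]
opening: 0.004
grip_force: 0.0
```

>>> move_arm:
  commands:
    - [[-0.258,0.041,0.03],0,-1]
    - [[-0.258,0.041,0.03],0,-1]
    - [[-0.258,0.041,0.03],0,-1]
    - [[-0.258,0.041,0.03],0,-1]
    - [[-0.258,0.041,0.03],0,-1]
    - [[-0.258,0.041,0.03],0,-1]
    - [[-0.258,0.041,0.03],0,-1]
    - [[-0.258,0.041,0.03],0,-1]
    - [[-0.258,0.041,0.03],0,-1]
    - [[-0.258,0.041,0.03],0,-1]
    - [[-0.258,0.041,0.03],0,-1]
    - [[-0.258,0.041,0.03],0,-1]
    - [[0,0,0],0,-1]

```text
t: 22.75
eef_pos: [481.6, 248.5, 445.5]
tcp_rot: [3.142, 0.0, -0.161]
ft_force: [0.5, -0.0, 0.6]
opening: -0.001
grip_force: 0.0
```

```bash
cat > bar.py <<'E'
from fit import *
q=np.load("q.npy");a=read_camera("scene")
def bar(t): return proj(a,W(np.array([[78-108*np.cos(t),0,160+108*np.sin(t)]]),q))[0]
for n in search_frame("lock_bar",a)[:2]:
    t=min(np.arange(0,2.3,.01),key=lambda t:np.hypot(*(bar(t)-n["at"])))
    print(n["at"],n["confidence"],"angle",t,"resid",bar(t)-n["at"])
E
python3 bar.py
```

```text
[336.6, 97.5] 0.83 angle 1.05 resid [10.9672768  -9.01694839]
```

The fit residual on the bar is large because the finger partly hides it. By geometry the bar is at about 1.17 rad. I'll go over it and press down along the arc, checking the force partway.

>>> move_arm:
  commands:
    - [[0,0,1],0,-1]
    - [[-0.4,0.063,0],0,-1]
    - [[-0.39,0.063,0],0,-1]
    - [[0,0,-0.6],0,-1]
    - [[-0.36,0.058,-0.27],0,-1]
    - [[-0.26,0.042,-0.23],0,-1]
    - [[-0.3,0.047,-0.23],0,-1]
    - [[-0.23,0.037,-0.27],0,-1]
    - [[0,0,0],0,-1]

```text
t: 23.6
eef_pos: [422.2, 257.7, 426.4]
tcp_rot: [3.141, 0.002, -0.16]
ft_force: [0.5, 1.0, -0.2]
opening: 0.003
grip_force: 0.4
```

```bash
python3 bar.py; python3 -c "
from cell import env;s=env.state();print(s['eef_pos'],s['ft_force'])"
```

```text
[348.3, 115.3] 0.58 angle 0.6900000000000001 resid [12.41284601 -6.02795628]
[423.96976193 257.62134697 426.87479196] [-0.45350489 -0.0828152  -0.35007995]
```

>>> move_arm:
  commands:
    - [[-0.2,0.032,-0.27],0,-1]
    - [[-0.2,0.032,-0.33],0,-1]
    - [[-0.16,0.026,-0.33],0,-1]
    - [[-0.1,0.016,-0.33],0,-1]
    - [[-0.1,0.016,-0.33],0,-1]
    - [[-0.07,0.01,-0.33],0,-1]
    - [[0,0,-0.15],0,-1]
    - [[0,0,-0.1],0,-1]
    - [[0,0,-0.1],0,-1]
    - [[0,0,0],0,-1]

```text
t: 24.53
eef_pos: [399.9, 261.4, 358.7]
tcp_rot: [3.141, 0.0, -0.161]
ft_force: [0.5, 0.3, -0.8]
opening: 0.006
grip_force: 0.0
```

>>> move_arm:
  commands:
    - [[0,0,-0.04],0,-1]
    - [[0,0,-0.03],0,-1]
    - [[0,0,0],0,-1]
    - [[0,0,0],0,-1]

```text
t: 24.87
eef_pos: [399.9, 261.4, 357.9]
tcp_rot: [-3.141, -0.001, -0.161]
ft_force: [-2.1, -1.0, 8.1]
opening: 0.002
grip_force: 3.9
```

>>> move_arm:
  commands:
    - [[0,0,-0.03],0,-1]
    - [[0,0,0],0,-1]
    - [[0,0,0],0,-1]

```text
t: 25.12
eef_pos: [399.8, 261.4, 357.5]
tcp_rot: [-3.141, -0.002, -0.161]
ft_force: [-5.1, -2.0, 15.3]
opening: 0.001
grip_force: 7.5
```

>>> move_arm:
  commands:
    - [[0,0,0.5],0,-1]
    - [[0,0,1],0,-1]
    - [[0,0,1],0,-1]
    - [[0,0,1],0,-1]
    - [[0,0,1],0,-1]
    - [[0,-1,0.3],0,-1]
    - [[0,-1,0],0,-1]
    - [[0,-1,0],0,-1]
    - [[0,-1,0],0,-1]
    - [[0,-1,0],0,-1]
    - [[0,0,0],0,-1]

```text
t: 26.03
eef_pos: [399.5, 108.3, 500.5]
tcp_rot: [3.141, -0.001, -0.164]
ft_force: [1.1, 0.4, 0.3]
opening: 0.004
grip_force: 0.0
```

```bash
python3 bar.py; python3 meas.py
python3 - <<'E'
from fit import *
a=read_camera("scene"); q=np.load("q.npy"); q[3]=0.0
im=a["image"][:,:,::-1].copy(); im=cv2.resize(im,None,fx=2,fy=2)
cs,_=cv2.findContours(sil(a,q),cv2.RETR_LIST,cv2.CHAIN_APPROX_NONE); cv2.drawContours(im,cs,-1,(0,0,255),1)
cv2.imwrite("pics/end.png",cv2.resize(im[180:440,560:840],(640,594),interpolation=2))
E
```

```text
[350.9, 139.4] 0.79 angle 0.2 resid [18.37217708 -1.81193672]
[345.5, 175.6] 0.17 angle 0.0 resid [ 23.78824646 -28.1746103 ]
[-8.0, -6.0, -4.0, -2.0, 0.0, 8.0]
[-6.0, -4.0, -2.0, 12.0]
[-52.0, -48.0, -46.0, -44.0, -42.0, -40.0, -38.0, -36.0, -34.0, -32.0, -30.0, -28.0, -26.0, -24.0, -16.0, -14.0, -12.0, -10.0, -8.0, -6.0, -4.0, -2.0, 0.0, 2.0, 4.0, 6.0, 12.0]
[119, 119, 120, 120, 120, 120, 120, 119, 118, 119, 119, 119, 119, 120, 119, 118, 119, 119, 119, 120, 119, 119, 119, 119, 118, 118, 119, 119, 119, 119, 118, 118, 119, 119, 119, 118, 119, 119, 119, 119, 118, 120, 119, 119, 119, 119, 119, 120, 119, 120, 120, 140, 167, 142, 92, 93, 111, 113, 108, 91, 100, 116, 122, 120, 120, 120, 118, 118, 119, 117, 118, 119, 119, 119, 119, 120, 119, 119, 119, 120, 120, 120, 120, 121, 121, 121, 120, 120, 120, 120, 120, 119, 120, 121, 121, 121]
```

View pics/end.png

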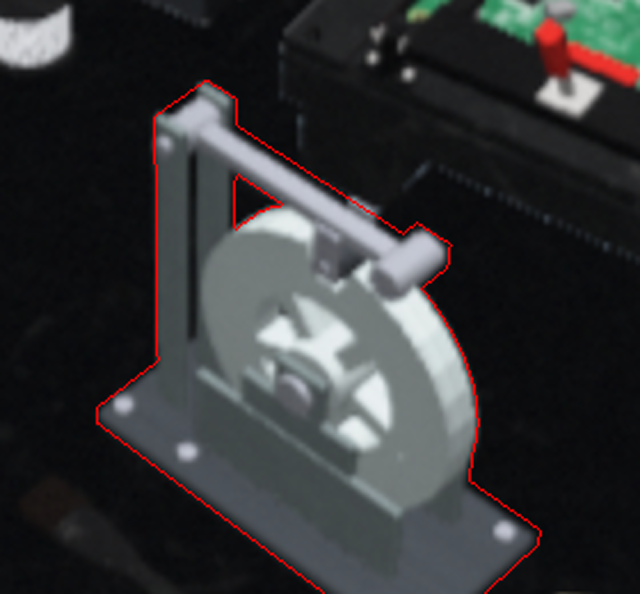

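The picture shows the arm level, lying on the angle-0 outline, with the roller bracket down in the notch at (335,255) and the bar at (410,262). The gripper is clear of everything, so I'll hand in.

```bash
python3 -c "
from cell import env;print(env.job_done())"
```

```text
the job is handed in; nothing more can be done
None
```

The job is handed in at about 26 s: the notch measured within about 1° of the top, the last picture shows the locking arm level with its roller in the notch, and the gripper is clear; I don't have the verdict, and I didn't re-measure the small things, though the arm never worked down near the bench.

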